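# Lock the shoe-care chest and prove the lock by a tug

### The job

Lock up the shoe-care chest on the hallway bench: first shut its raised lid fully, then press the round key in the row fully home so that it stays down and the square key pops up, and then prove the lock by gripping the lid's handle and pulling it up with about 12 N (never more than 20 N) for one second. Finish with the lid lowered shut, only the round key down, the handle let go, and the other things on and around the chest left where they are.

Things in the scene. Friction and masses are not known exactly. Their poses are not given: they have to be found in the camera images.
- chest: Fixed wooden chest. Origin on the bench top (z 0) under the middle of the compartment's front wall; chest x points from its front deck to its hinge (away from the robot), y left along its front, z up. Front deck: x -80 to 0, y -180 to 180, 75 mm high, four keys in its middle. Lidded compartment: x 0 to 240, y -180 to 180, 85 mm high; a steel lever stay on its left side, 10 mm proud.
- lid_hinge (a point): Middle of the lid's hinge axis, at chest (240, 0, 85) mm; the axis runs along chest y. Axes as the chest's. The lid is a wooden board 364 mm wide and 12 mm thick; when shut it reaches 243 mm from the axis towards the robot and its upper face is 12 mm above the axis.
- lid (a joint): Lid angle, rad: 0 shut, grows as the front edge rises (0.25 to 0.6 at the start, limit 0.9). Stay friction holds it where it is left; 1 to 3 N on its front part moves it down. Locked, it has about 3 mm of play at the front edge, then a sprung catch: about 0.036 rad at 12 N of pull on the handle, 0.002 rad more per N; above 0.060 (over 20 N) the catch is overstrained.
- handle_bar (a point): Steel bow handle on the lid: round bar 12 mm thick, 100 mm long along chest y, on a leg at each end. This point is the middle of the bar, 190 mm from the hinge axis towards the robot and 52 mm above it when shut (137 mm above the bench); 34 mm free under the bar. Its axes turn with the lid and match the chest's when shut.
- key_round (a joint): Depth in m of the key with the ROUND cap (disc 30 mm across): locks the lid. It drives a hidden bolt, so it can go home only when the lid is fully shut. 0 = up, 0.012 = stop; pushed past about 0.0095 (2 to 4 N when pressed slowly, some 15 mm/s) and let go, it latches and stays at about 0.0095, and any other key that was down is released and springs up to 0.
- key_round_top (a point): Centre of the top face of key_round, 26 mm above the deck (101 mm above the bench) when up, moving down with the key. The four keys stand in a row along chest y, 44 mm apart, 41 mm in front of the chest's origin, in an order that changes. Axes as the chest's.
- key_square (a joint): Depth in m of the key with the plain SQUARE cap (28 x 28 mm): unlocks; it is the key that is down at the start. 0 = up, 0.012 = stop; pushed past about 0.0095 (2 to 4 N when pressed slowly, some 15 mm/s) and let go, it latches and stays at about 0.0095, and any other key that was down is released and springs up to 0.
- key_square_top (a point): Centre of the top face of key_square, 26 mm above the deck (101 mm above the bench) when up, moving down with the key. The four keys stand in a row along chest y, 44 mm apart, 41 mm in front of the chest's origin, in an order that changes. Axes as the chest's.
- key_bar (a joint): Depth in m of the key with ONE narrow bar as cap (36 x 12 mm, long side along chest x): not needed. 0 = up, 0.012 = stop; pushed past about 0.0095 (2 to 4 N when pressed slowly, some 15 mm/s) and let go, it latches and stays at about 0.0095, and any other key that was down is released and springs up to 0.
- key_bar_top (a point): Centre of the top face of key_bar, 26 mm above the deck (101 mm above the bench) when up, moving down with the key. The four keys stand in a row along chest y, 44 mm apart, 41 mm in front of the chest's origin, in an order that changes. Axes as the chest's.
- key_twin (a joint): Depth in m of the key with TWO parallel narrow bars as cap (36 x 30 mm over both): not needed. 0 = up, 0.012 = stop; pushed past about 0.0095 (2 to 4 N when pressed slowly, some 15 mm/s) and let go, it latches and stays at about 0.0095, and any other key that was down is released and springs up to 0.
- key_twin_top (a point): Centre of the top face of key_twin, 26 mm above the deck (101 mm above the bench) when up, moving down with the key. The four keys stand in a row along chest y, 44 mm apart, 41 mm in front of the chest's origin, in an order that changes. Axes as the chest's.
- clog: Bystander, leave alone: pink plastic clog, 240 x 85 x 71 mm. Origin at the centre of its underside.
- shoehorn: Bystander, leave alone: aluminium shoehorn lying flat, 175 x 39 x 12 mm. Origin at the centre of its underside.
- key_bowl: Bystander, leave alone: white ceramic key bowl, 120 mm across, 45 mm high. Origin at the centre of its underside.
- paperweight: Bystander, leave alone: green glass paperweight, 72 mm across, 46 mm high. Origin at the centre of its underside.
- polish_tin: Bystander, leave alone: round steel polish tin, 54 mm across, 22 mm high, standing on the chest's front deck at its right (-y) end. Origin at the centre of its underside.
- padlock: Bystander, leave alone: small brass padlock, 68 x 42 x 14 mm, lying on the front deck at its left (+y) end. Origin at the centre of its underside.
- shoe_brush: Bystander, leave alone: shoe brush, 150 x 45 x 40 mm. Origin at the centre of its underside.

How it is judged:
By the outcome, as a careful person would: the job done as asked, in the order asked, and still so for the second after the job is handed in, with the robot touching nothing.
It also fails if it takes over 64 s, if anything falls off the work surface, if the arm or the gripper's body presses on something with over 40 N, if the wrist force passes 120 N, or if a joint passes its speed limit or range.

### The arm

A 6-joint arm with a two-finger parallel gripper is mounted at the origin on the work surface. World frame = base frame: x ahead of the robot, y to its left, z up, the work surface at z = 0. Lengths are in m, angles in rad, forces in N, time in s.
With the tool pointing down it reaches from about 0.3 to 0.875 m from the base axis. Payload 6.4 kg.
Tool frame: the origin (TCP) lies between the finger pads; the fingertips stand 19 mm ahead of it and the grasp point (between the pads) is the TCP (ctrl.tips_ahead is the z of the fingertips in the tool frame, in m); z points along the fingers, y is the line along which they close (so a half turn about z gives the same grasp; the last joint's range is limited). The gripper opens to 85 mm and grips with 20 to 120 N. Pads are 22 mm wide; open, the fingers measure 114 mm over their backs; the gripper's body (76 mm by 85 mm) begins 54 mm behind the grasp point. The pads swing forward as they close: fully open they stand 13 mm farther back than shut.
Start: joints at [-1.534, 0.181, 1.607, -0, 1.354, -0.206], TCP at [0.138, -0.558, 0.25] pointing down, gripper open.
Joint ranges: [-2.99, 2.99], [-0.89, 2.07], [0.3, 2.58], [-1.14, 4.28], [0, 2.63], [-3.12, 3.12]. Speed limits (rad/s): [2.57, 2.57, 3.01, 3.14, 3.14, 3.14].

### API

Orientations are given as a unit quaternion [w, x, y, z].
In Python, from bench import readout, vision, ctrl gives the robot as it stands.
- The arm moves only by the tool play_rows, never from a script. Its arguments are lists of equal length, an entry for each row: "xyz": the shift along the tool's x, y, z in mm, a list of three; "rot": the turn, a rotation vector about the tool's x, y, z in rad, a list of three; "grip": the opening, from 0 (shut) to 1 (fully open). In form: {"xyz": [[x, y, z], ...], "rot": [[rx, ry, rz], ...], "grip": [grip, ...]}. A call has exactly 10 rows; each row is the pose to reach, as a shift and turn from the pose commanded when the call began, along the tool's axes at that moment; what a row does not reach only later rows make up. A row lasts 1/8 s, in which the tool goes at most 62.5 mm and 10.7 degrees, less where a joint would pass 70% of its speed; a pose out of reach is approached as far as the arm can. A call with a gripper value outside its range is refused whole. The fingers move at their own pace and stop on an object; the grip force is fixed at half the most. Time passes only in rows, so rows that repeat a pose let the fingers close, or fill a call up. It gives the time, the measured TCP pose, the force, the opening and the grip force at its end, in the units of the state.
- readout.get_obs(): the state, without advancing time (a new reading comes with each control period).
- vision.camera(name): name is "side" or "top"; returns a dict with "color" (420x560x3 uint8, red, green, blue), "depth" (420x560 float32, m along the optical axis (not along the pixel's ray), 0 where there is no reading), "camera_matrix" (3x3 intrinsics, pixels), "k1" (the pictures are not rectified: a ray, as slopes to the right and down, at radius r is drawn at 1 + k1 r^2 times it, then the intrinsics apply), "extrinsics" (4x4, takes a point from camera to world coordinates). Camera axes: x right, y down, z forward; pixel columns grow to the right and rows downward; lengths in m; the calibration is good to about 2 mm. A picture is of the moment at which its call begins.
- ctrl.hand_in(): hands the job in; it is judged then, once.
The state is a dict: "time_s": time; "q": joint angles; "dq": joint speeds; "joint_efforts": joint torques, N m; "eef_pos": TCP position; "eef_rot": TCP orientation; "wrist_force": force on the tool from outside, world axes, zero at the start; "torque": the same for the moment, N m; "opening": opening from 0.0 (shut) to 1.0 (fully open); "grasp_force": force on a finger pad.
Only numpy, scipy, OpenCV 4.12 (cv2) and the standard library are available. Lean on these libraries where they do the work, as an engineer would, in place of code of your own. Each camera call takes 0.05 s, during which the arm holds its last target. There are 200 camera calls.

## Working session

There is one attempt and no reset: what is moved stays moved. The work goes in short steps, Python scripts to look and compute and a tool call to move; the robot and the scene stay as the last step left them, time stands still between calls to the robot, and variables do not carry over. Pictures are saved under pics/ and viewed, at most 10 in all, crops included, and the job is handed in when it is done.

Besides the shell and the picture viewer there is one more tool, called after "Request:" as a command line: name --argument value ..., lists and objects as JSON in quotes. play_rows: Moves the arm, as the interface text tells. Its arguments: {"type":"object","properties":{"xyz":{"type":"array","items":{"type":"array","items":{"type":"number"}}},"rot":{"type":"array","items":{"type":"array","items":{"type":"number"}}},"grip":{"type":"array","items":{"type":"number"}}},"required":["xyz","rot","grip"]}

```bash
mkdir -p pics; ls; cat > h.py <<'E'
import numpy as np, cv2
from bench import readout, vision, ctrl
def save(n,f):
    c=vision.camera(n); cv2.imwrite(f,cv2.cvtColor(c["color"],cv2.COLOR_RGB2BGR)); np.savez('/tmp/'+n,**c); return c
def load(n): return dict(np.load('/tmp/'+n+'.npz'))
def rays(c,uv):
    K=c["camera_matrix"]; d=np.array([float(c["k1"]),0,0,0,0])
    p=cv2.undistortPoints(np.float64(uv).reshape(-1,1,2),K,d).reshape(-1,2)
    return np.c_[p,np.ones(len(p))]
def plane(c,uv,z):
    E=c["extrinsics"]; r=rays(c,uv)@E[:3,:3].T; o=E[:3,3]
    return o+r*((z-o[2])/r[:,2])[:,None]
def deproj(c,uv):
    uv=np.array(uv); E=c["extrinsics"]; d=c["depth"][uv[:,1].astype(int),uv[:,0].astype(int)]
    return (rays(c,uv)*d[:,None])@E[:3,:3].T+E[:3,3]
E
python3 - <<'E'
from h import *
for n in("side","top"):
    c=save(n,f"pics/{n}0.png"); print(c["extrinsics"].round(3),c["camera_matrix"],c["k1"],(c["depth"]>0).mean())
print(readout.get_obs(),ctrl.tips_ahead)
E
```

```text
pics
[[-0.965 -0.192  0.179  0.341]
 [-0.262  0.701 -0.663  0.902]
 [ 0.002 -0.687 -0.727  1.114]
 [ 0.     0.     0.     1.   ]] [[541.37208689   0.         283.4989683 ]
 [  0.         541.37208689 212.68468662]
 [  0.           0.           1.        ]] -0.146650391867194 0.9960884353741497
[[ 0.009 -0.989  0.149  0.411]
 [-1.    -0.01  -0.01  -0.008]
 [ 0.012 -0.149 -0.989  1.273]
 [ 0.     0.     0.     1.   ]] [[426.31168507   0.         276.49343767]
 [  0.         426.31168507 207.79503221]
 [  0.           0.           1.        ]] -0.05175311705874159 0.9961649659863946
{'time_s': 0.1, 'q': array([-1.53430491e+00,  1.81479215e-01,  1.60793698e+00, -4.15110853e-05,
        1.35382328e+00, -2.06311802e-01]), 'dq': array([ 0.00031985, -0.00197553, -0.00434504, -0.00069431,  0.00144902,
        0.0004667 ]), 'joint_efforts': array([ 1.70659314e-04, -4.45874405e+01, -3.52237523e+01, -3.45690287e-04,
        4.17349322e-03, -2.60386955e-06]), 'eef_pos': array([ 0.13822417, -0.55763313,  0.24945322]), 'eef_rot': array([-8.22164935e-04,  9.92638991e-01,  1.21108031e-01,  4.96399519e-05]), 'wrist_force': array([ 1.37921011,  0.69874143, -0.53350849]), 'torque': array([-0.03894112, -0.06097033,  0.00340383]), 'grasp_force': 0.0, 'opening': 0.997706133611293} 0.019
```

View pics/top0.png

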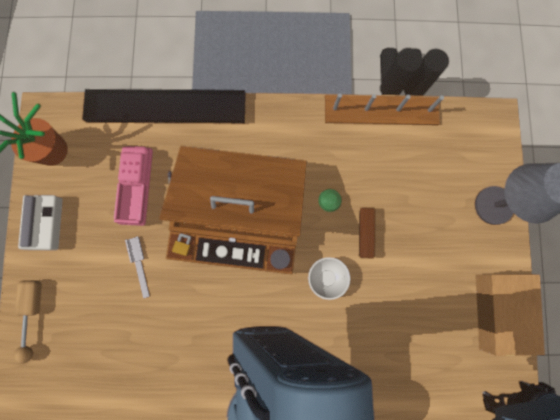

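View pics/side0.png

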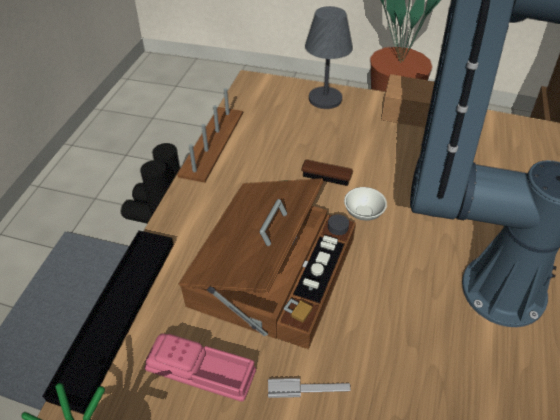

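The top view shows the keys left to right: bar (206,250), round (222,252), square (238,254), twin (253,255). The handle is at (232,202), the padlock at (181,244) and the tin at (280,259). The side view shows the round key near (317,269) and the handle near (272,222).

```bash
cat > m.py <<'E'
from h import *
def blobs(c,box,thr=150,sat=45,amin=12):
    u0,u1,v0,v1=box; h=cv2.cvtColor(c["color"],cv2.COLOR_RGB2HSV)
    m=((h[...,2]>thr)&(h[...,1]<sat)).astype(np.uint8); z=np.zeros_like(m); z[v0:v1,u0:u1]=m[v0:v1,u0:u1]
    n,l,s,ce=cv2.connectedComponentsWithStats(z)
    return [(ce[i],s[i]) for i in range(1,n) if s[i,4]>=amin]
def tri(a,pa,b,pb):
    A=np.zeros((3,3));q=np.zeros(3);L=[]
    for c,p in((a,pa),(b,pb)):
        E=c["extrinsics"];d=E[:3,:3]@rays(c,[p])[0];d/=np.linalg.norm(d);P=np.eye(3)-np.outer(d,d);A+=P;q+=P@E[:3,3];L.append((P,E[:3,3]))
    x=np.linalg.solve(A,q); return x,[np.linalg.norm(P@(x-o)) for P,o in L]
E
python3 - <<'E'
from m import *
t=load("top");s=load("side")
for c,n,b in((t,"top",(196,264,236,268)),(s,"side",(295,340,230,295))):
    for ce,st in blobs(c,b): print(n,ce.round(1),st,plane(c,[ce],.101)[0].round(4),deproj(c,[ce])[0].round(4))
# lid depth fit: wood points on lid from top
for n,c,pts in(("top",t,[(185,160),(295,165),(175,215),(290,225),(200,180),(270,200),(232,202),(225,200),(240,204)]),("side",s,[(272,222),(240,210),(300,190),(215,270),(262,280)])):
    print(n,deproj(c,pts).round(3))
im=[]
for n,c,(x,y) in(("top",t,(150,140)),("side",s,(180,170))):
    im.append(cv2.resize(cv2.cvtColor(c["color"],cv2.COLOR_RGB2BGR)[y:y+(140 if n=="top" else 180),x:x+(165 if n=="top" else 180)],None,fx=4,fy=4,interpolation=cv2.INTER_CUBIC)[:600])
cv2.imwrite("pics/topc.png",im[0]); cv2.imwrite("pics/sidec.png",im[1])
E
```

```text
top [231.7 239.1] [229 238   6   3  15] [0.4996 0.1026 0.101 ] [0.5018 0.1054 0.0715]
top [205.2 249.1] [203 243   6  13  55] [0.4712 0.1745 0.101 ] [0.4712 0.1746 0.1007]
top [221.1 251.1] [216 246  11  11  94] [0.4664 0.1307 0.101 ] [0.4665 0.1309 0.0996]
top [237.2 253.2] [232 248  11  11 101] [0.4609 0.0865 0.101 ] [0.4615 0.0876 0.087 ]
top [253.  254.9] [248 248  11  15 100] [0.4569 0.0433 0.101 ] [0.4572 0.0436 0.0935]
side [328.6 242.4] [321 236  16  14 140] [0.4572 0.0455 0.101 ] [0.4578 0.0413 0.0961]
side [322.6 257.6] [316 252  14  13 115] [0.4611 0.0962 0.101 ] [0.4618 0.0909 0.0944]
side [304.6 263.6] [303 261   4   6  14] [0.4983 0.1249 0.101 ] [0.5026 0.1034 0.073 ]
side [316.9 268.9] [312 264  11  11 107] [0.4667 0.1326 0.101 ] [0.4663 0.1349 0.104 ]
side [310.7 283. ] [304 279  15   9  83] [0.4714 0.1764 0.101 ] [0.4708 0.1797 0.1057]
top [[ 0.719  0.238  0.112]
 [ 0.71  -0.071  0.104]
 [ 0.554  0.242  0.185]
 [ 0.531 -0.054  0.185]
 [ 0.656  0.188  0.142]
 [ 0.601 -0.002  0.155]
 [ 0.585  0.094  0.211]
 [ 0.59   0.111  0.211]
 [ 0.588  0.077  0.163]]
side [[ 0.592  0.074  0.166]
 [ 0.696  0.012  0.116]
 [ 0.553 -0.041  0.175]
 [ 0.686  0.22   0.131]
 [ 0.562  0.255  0.183]]
```

View pics/topc.png

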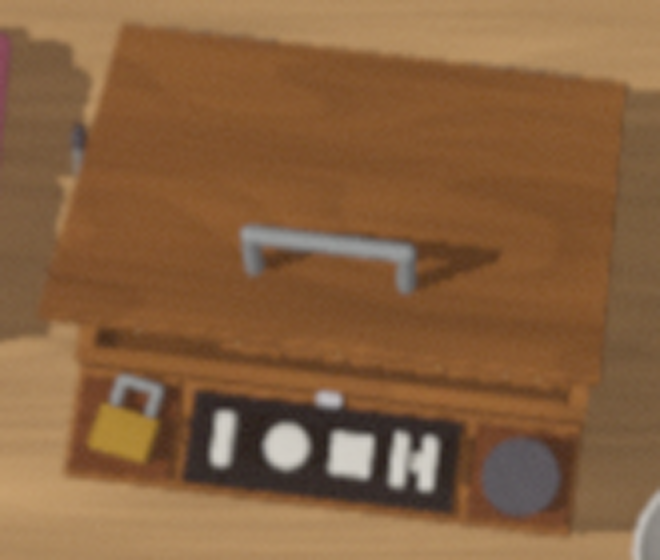

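View pics/sidec.png

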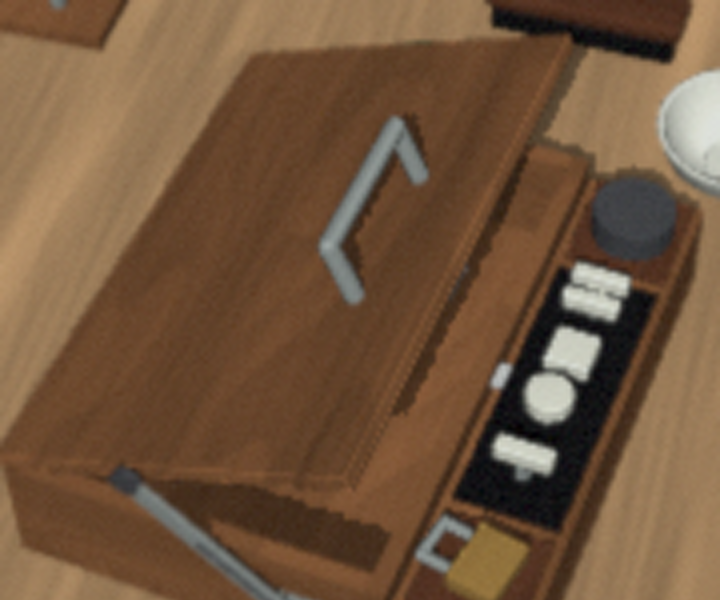

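```bash
cat > g.py <<'E'
from h import *
from scipy.spatial.transform import Rotation as R
TH=-0.1078; O=np.array([0.5049,0.1051]) 
C=np.array([[np.cos(TH),-np.sin(TH)],[np.sin(TH),np.cos(TH)]])
def w(x,y,z): return np.r_[O+C@np.array([x,y])/1000,z/1000]
GOAL=R.from_matrix(np.c_[np.r_[C@[0,1],0],np.r_[C@[1,0],0],[0,0,-1]])  # tool x=chest y, tool y=chest x
def delta(*pts):
    o=readout.get_obs(); q=o["eef_rot"]; r=R.from_quat([q[1],q[2],q[3],q[0]])
    cp=C.T@(o["eef_pos"][:2]-O)*1000
    print("t",o["time_s"],"chest xyz",cp.round(1),(o["eef_pos"][2]*1000).round(1),"F",o["wrist_force"].round(2),"open",round(o["opening"],3),"gf",round(o["grasp_force"],1))
    print("rot",(r.inv()*GOAL).as_rotvec().round(3))
    for p in pts: print(p,(r.inv().apply(w(*p)-o["eef_pos"])*1000).round(1))
E
python3 - <<'E'
from g import *
delta((44,0,265),(44,0,215))
E
```

```text
t 0.1 chest xyz [-293.2 -698.3] 249.5 F [ 1.38  0.7  -0.53] open 0.998 gf 0.0
rot [-1.00e-03 -1.00e-03 -1.22e+00]
(44, 0, 265) [ 556.6 -540.   -14.5]
(44, 0, 215) [ 556.6 -540.    35.5]
```

Request:
play_rows --xyz '[[30, -29, -10], [72, -70, -15], [114, -110, -20], [157, -152, -20], [200, -194, -20], [243, -236, -20], [286, -277, -20], [329, -319, -20], [372, -361, -20], [415, -403, -20]]' --rot '[[0, 0, -0.1], [0, 0, -0.2], [0, 0, -0.3], [0, 0, -0.4], [0, 0, -0.5], [0, 0, -0.6], [0, 0, -0.7], [0, 0, -0.8], [0, 0, -0.9], [0, 0, -1.0]]' --grip '[0, 0, 0, 0, 0, 0, 0, 0, 0, 0]'

```text
time_s: 1.35
eef_pos: [0.4448, -0.0653, 0.2703]
eef_rot: [0.0, 0.812, 0.584, 0.0]
wrist_force: [0.5, -1.2, -0.2]
opening: 0.0
grasp_force: 0.0
```

```bash
python3 - <<'E'
from g import *
delta((44,0,265),(44,0,225))
E
```

```text
t 1.35 chest xyz [ -41.4 -175.8] 270.3 F [ 0.52 -1.22 -0.15] open 0.0 gf 0.0
rot [ 0.     0.    -0.217]
(44, 0, 265) [190.1  45.6   5.3]
(44, 0, 225) [190.1  45.6  45.3]
```

Request:
play_rows --xyz '[[40, 10, 0], [80, 19, 0], [120, 29, 0], [160, 38, 0], [190, 46, 5], [190, 46, 15], [190, 46, 25], [190, 46, 30], [190, 46, 30], [190, 46, 30]]' --rot '[[0, 0, -0.05], [0, 0, -0.1], [0, 0, -0.15], [0, 0, -0.2], [0, 0, -0.22], [0, 0, -0.22], [0, 0, -0.22], [0, 0, -0.22], [0, 0, -0.22], [0, 0, -0.22]]' --grip '[0, 0, 0, 0, 0, 0, 0, 0, 0, 0]'

```text
time_s: 2.6
eef_pos: [0.5491, 0.0974, 0.2408]
eef_rot: [0.0, 0.745, 0.668, 0.0]
wrist_force: [-0.1, -0.8, 0.1]
opening: -0.003
grasp_force: 0.0
```

```bash
python3 - <<'E'
from g import *
T=[.42,.35,.3,.25,.2,.15,.1,.05,.02,0,-.01]
delta(*[(240-218*np.cos(t)+12*np.sin(t),0,85+19+218*np.sin(t)+12*np.cos(t)) for t in T])
E
```

```text
t 2.6 chest xyz [44.8 -2.9] 240.8 F [-0.11 -0.75  0.07] open -0.003 gf 0.0
rot [ 0.001 -0.    -0.001]
(np.float64(45.839736448631655), 0, np.float64(203.848846050734)) [ 2.9  1.  36.9]
(np.float64(39.331522288736814), 0, np.float64(190.02419457945695)) [ 2.9 -5.5 50.7]
(np.float64(35.28288785055398), 0, np.float64(179.8874429216793)) [ 2.9 -9.5 60.9]
(np.float64(31.745939578133726), 0, np.float64(169.56101217801375)) [  2.9 -13.1  71.2]
(np.float64(28.72951800015006), 0, np.float64(159.07071304741825)) [  2.9 -16.1  81.7]
(np.float64(26.241162599625977), 0, np.float64(148.44276581447716)) [  2.9 -18.6  92.3]
(np.float64(24.28709296915232), 0, np.float64(137.70373481234486)) [  2.9 -20.6 103. ]
(np.float64(22.872193265145487), 0, np.float64(126.88046202574746)) [  2.9 -22.  113.9]
(np.float64(22.283582547006038), 0, np.float64(120.35730941914554)) [  2.9 -22.6 120.4]
(np.float64(22.0), 0, np.float64(116.0)) [  2.9 -22.9 124.7]
(np.float64(21.890901909156966), 0, np.float64(113.81943633815165)) [  2.9 -23.  126.9]
```

Request:
play_rows --xyz '[[3, 1, 15], [3, 1, 30], [3, 1, 37], [3, -2, 44], [3, -5, 51], [3, -8, 58], [3, -11, 65], [3, -13, 72], [3, -15, 79], [3, -17, 86]]' --rot '[[0, 0, 0], [0, 0, 0], [0, 0, 0], [0, 0, 0], [0, 0, 0], [0, 0, 0], [0, 0, 0], [0, 0, 0], [0, 0, 0], [0, 0, 0]]' --grip '[0, 0, 0, 0, 0, 0, 0, 0, 0, 0]'

```text
time_s: 3.85
eef_pos: [0.5323, 0.1027, 0.1538]
eef_rot: [0.0, 0.744, 0.668, 0.0]
wrist_force: [-0.0, 0.2, -0.1]
opening: -0.002
grasp_force: 0.4
```

```bash
python3 - <<'E'
from g import *
T=[.15,.1,.05,.02,0,-.01]
delta(*[(240-218*np.cos(t)+12*np.sin(t),0,85+19+218*np.sin(t)+12*np.cos(t)) for t in T])
E
```

```text
t 3.85 chest xyz [27.5  0.6] 153.8 F [-0.02  0.23 -0.08] open -0.002 gf 0.4
rot [ 0. -0. -0.]
(np.float64(26.241162599625977), 0, np.float64(148.44276581447716)) [-0.6 -1.3  5.4]
(np.float64(24.28709296915232), 0, np.float64(137.70373481234486)) [-0.6 -3.2 16.1]
(np.float64(22.872193265145487), 0, np.float64(126.88046202574746)) [-0.6 -4.7 27. ]
(np.float64(22.283582547006038), 0, np.float64(120.35730941914554)) [-0.6 -5.2 33.5]
(np.float64(22.0), 0, np.float64(116.0)) [-0.6 -5.5 37.8]
(np.float64(21.890901909156966), 0, np.float64(113.81943633815165)) [-0.6 -5.6 40. ]
```

Request:
play_rows --xyz '[[0, -1, 5], [0, -2, 10], [0, -3, 15], [0, -4, 20], [0, -5, 25], [0, -5, 29], [0, -5, 32], [0, -5, 35], [0, -5, 37], [0, -5, 38]]' --rot '[[0, 0, 0], [0, 0, 0], [0, 0, 0], [0, 0, 0], [0, 0, 0], [0, 0, 0], [0, 0, 0], [0, 0, 0], [0, 0, 0], [0, 0, 0]]' --grip '[0, 0, 0, 0, 0, 0, 0, 0, 0, 0]'

```text
time_s: 5.1
eef_pos: [0.5274, 0.1032, 0.1166]
eef_rot: [0.0, 0.744, 0.668, 0.0]
wrist_force: [-4.3, 0.3, 8.1]
opening: -0.001
grasp_force: 0.0
```

```bash
python3 - <<'E'
from g import *
delta((22,0,116))
s=save("side","pics/side1.png")
cv2.imwrite("pics/s1c.png",cv2.resize(cv2.cvtColor(s["color"],cv2.COLOR_RGB2BGR)[170:350,170:380],None,fx=3,fy=3))
E
```

```text
t 5.1 chest xyz [22.6  0.6] 116.6 F [-4.3   0.28  8.08] open -0.001 gf 0.0
rot [ 0.  0. -0.]
(22, 0, 116) [-0.6 -0.6  0.6]
```

View pics/s1c.png

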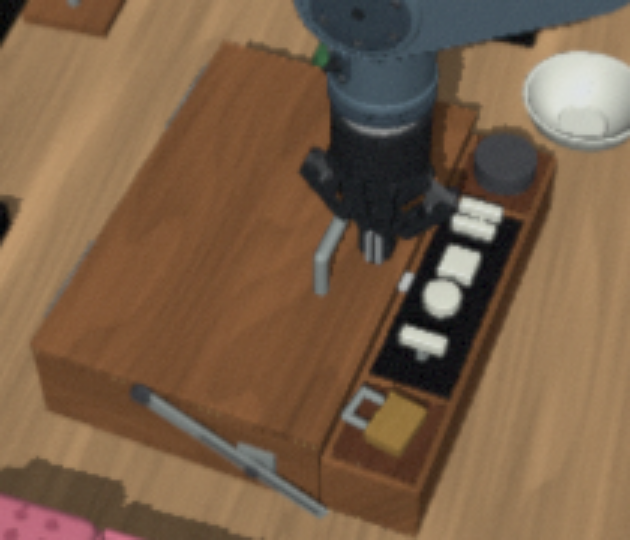

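The lid now looks shut (its front edge is flush in the side view, contact force 8 N). Next I'll nudge it slightly and then move above the round key.

Request:
play_rows --xyz '[[0, 0, 1], [0, 0, 1], [0, 0, -10], [0, 0, -30], [0, -20, -40], [10, -45, -40], [20, -63, -40], [21, -63, -40], [21, -63, -40], [21, -63, -40]]' --rot '[[0, 0, 0], [0, 0, 0], [0, 0, 0], [0, 0, 0], [0, 0, 0], [0, 0, 0], [0, 0, 0], [0, 0, 0], [0, 0, 0], [0, 0, 0]]' --grip '[0, 0, 0, 0, 0, 0, 0, 0, 0, 0]'

```text
time_s: 6.4
eef_pos: [0.4678, 0.1306, 0.1563]
eef_rot: [0.0, 0.744, 0.668, 0.0]
wrist_force: [-0.1, 1.1, 0.2]
opening: 0.001
grasp_force: 0.0
```

```bash
python3 - <<'E'
from m import *
import g
t0=load("top");s0=np.load("/tmp/side.npz")
s=save("side","pics/side2.png")
print("round tri",tri(t0,(221.1,251.1),s,(316.9,268.9)))
p=tri(t0,(221.1,251.1),s,(316.9,268.9))[0]
print("chest",g.C.T@(p[:2]-g.O)*1000)
g.delta((-41,22,120),(-41,22,108))
for ce,st in blobs(s,(295,340,230,295)): print(ce.round(1),st)
# lid top heights now
print(deproj(s,[(240,270),(215,270),(262,290),(270,300)]).round(4))
E
```

```text
round tri (array([0.46668397, 0.13108448, 0.09886122]), [np.float64(0.0002912376329363482), np.float64(0.0002912376329364118)])
chest [-40.78989675  21.72193303]
t 6.45 chest xyz [-39.8  21.3] 156.3 F [ 0.77  0.24 -0.15] open -0.003 gf 0.0
rot [ 0.     0.    -0.001]
(-41, 22, 120) [ 0.7 -1.2 36.3]
(-41, 22, 108) [ 0.7 -1.2 48.3]
[325.3 258.8] [321 254   9  11  53]
[304.8 263.4] [303 261   4   6  13]
[316.9 268.9] [312 264  11  11 107]
[310.7 283. ] [304 279  15   9  83]
[[0.6402 0.1829 0.1001]
 [0.6966 0.1993 0.1011]
 [0.575  0.2209 0.0957]
 [0.5495 0.2432 0.0968]]
```

Request:
play_rows --xyz '[[1, -1, 12], [1, -1, 24], [1, -1, 31], [1, -1, 34], [1, -1, 36], [1, -1, 38], [1, -1, 40], [1, -1, 42], [1, -1, 44], [1, -1, 46]]' --rot '[[0, 0, 0], [0, 0, 0], [0, 0, 0], [0, 0, 0], [0, 0, 0], [0, 0, 0], [0, 0, 0], [0, 0, 0], [0, 0, 0], [0, 0, 0]]' --grip '[0, 0, 0, 0, 0, 0, 0, 0, 0, 0]'

```text
time_s: 7.7
eef_pos: [0.4663, 0.132, 0.1102]
eef_rot: [0.0, 0.744, 0.668, 0.0]
wrist_force: [0.2, 0.0, 0.5]
opening: 0.002
grasp_force: 0.6
```

```bash
python3 - <<'E'
import g
g.delta((-41,22,108))
E
```

```text
t 7.7 chest xyz [-41.3  22.6] 110.2 F [0.16 0.   0.49] open 0.002 gf 0.6
rot [ 0. -0. -0.]
(-41, 22, 108) [-0.6  0.3  2.2]
```

Request:
play_rows --xyz '[[0, 0, 1], [0, 0, 2], [0, 0, 2.5], [0, 0, 3], [0, 0, 3], [0, 0, 3], [0, 0, 3], [0, 0, 3], [0, 0, 3], [0, 0, 3]]' --rot '[[0, 0, 0], [0, 0, 0], [0, 0, 0], [0, 0, 0], [0, 0, 0], [0, 0, 0], [0, 0, 0], [0, 0, 0], [0, 0, 0], [0, 0, 0]]' --grip '[0, 0, 0, 0, 0, 0, 0, 0, 0, 0]'

```text
time_s: 8.95
eef_pos: [0.4663, 0.132, 0.1079]
eef_rot: [0.0, 0.744, 0.668, 0.0]
wrist_force: [-1.7, -0.2, 6.6]
opening: -0.002
grasp_force: 3.3
```

```bash
python3 - <<'E'
import g
g.delta((-41,22,108))
E
```

```text
t 8.95 chest xyz [-41.3  22.6] 107.9 F [-1.66 -0.17  6.63] open -0.002 gf 3.3
rot [ 0.  0. -0.]
(-41, 22, 108) [-0.6  0.3 -0.1]
```

Request:
play_rows --xyz '[[0, 0, -3], [0, 0, -10], [0, 0, -40], [0, 0, -80], [-5, 20, -85], [-12, 50, -85], [-20, 80, -85], [-23, 91, -85], [-23, 91, -85], [-23, 91, -85]]' --rot '[[0, 0, 0], [0, 0, 0], [0, 0, 0], [0, 0, 0], [0, 0, 0], [0, 0, 0], [0, 0, 0], [0, 0, 0], [0, 0, 0], [0, 0, 0]]' --grip '[0, 0, 0, 0, 0, 0.2, 0.6, 1, 1, 1]'

```text
time_s: 10.2
eef_pos: [0.5531, 0.0997, 0.192]
eef_rot: [-0.0, 0.744, 0.668, -0.0]
wrist_force: [-0.2, -0.5, 0.1]
opening: 1.0
grasp_force: 0.0
```

```bash
python3 - <<'E'
from m import *
import g
g.delta((50,0,137))
s=save("side","pics/side3.png");t=save("top","pics/top3.png")
for n,c,b in(("s",s,(295,345,230,295)),("t",t,(196,264,236,268))):
  for ce,st in blobs(c,b): print(n,ce.round(1),st)
a=cv2.resize(cv2.cvtColor(s["color"],cv2.COLOR_RGB2BGR)[190:320,220:360],None,fx=4,fy=4)
cv2.imwrite("pics/s3c.png",a)
E
```

```text
t 10.2 chest xyz [48.5 -0.1] 192.0 F [-0.18 -0.46  0.11] open 1.0 gf 0.0
rot [-0.001 -0.     0.   ]
(50, 0, 137) [ 0.1  1.6 55. ]
s [328.7 242.3] [321 236  16  14 144]
s [322.8 255.3] [317 249  13  13 119]
s [316.6 271.2] [311 266  12  12 110]
s [310.9 283.1] [304 279  15   9  86]
t [205.3 249. ] [203 243   6  13  58]
t [221.5 251.4] [217 246  10  11  90]
t [252.9 254.9] [247 248  12  15 105]
```

View pics/s3c.png

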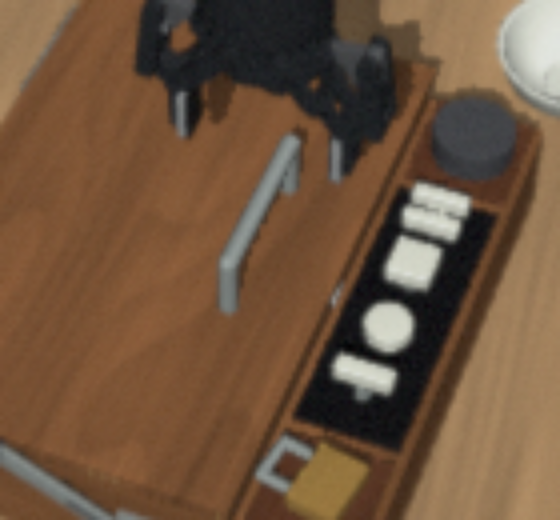

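The round key has moved down and stayed there, and the square key has popped up. The handle bar runs from (277,256) to (293,225) in the full side picture. I'll check its position before gripping it.

```bash
python3 - <<'E'
from m import *
import g
s=load("side")
h=cv2.cvtColor(s["color"],cv2.COLOR_RGB2HSV)
m=((h[...,1]<70)&(h[...,2]>85)).astype(np.uint8)
z=np.zeros_like(m); z[222:262,270:300]=m[222:262,270:300]
ys,xs=np.nonzero(z); p=plane(s,np.c_[xs,ys],.139); c=(p[:,:2]-g.O)@g.C*1000
d=deproj(s,np.c_[xs,ys]); dc=(d[:,:2]-g.O)@g.C*1000
top=d[:,2]>.128
print(len(xs),top.sum(),np.percentile(d[:,2],[5,50,95]).round(3))
for lo in range(-50,60,15):
    k=(c[:,1]>lo)&(c[:,1]<=lo+15)&top
    if k.any(): print(lo,k.sum(),c[k,0].min().round(1),np.median(c[k,0]).round(1),c[k,0].max().round(1),np.median(dc[k,0]).round(1),np.median(d[k,2]).round(4))
E
```

```text
233 204 [0.11  0.143 0.147]
-50 27 43.1 49.9 56.7 48.7 0.1435
-35 25 38.6 50.9 56.5 48.8 0.1435
-20 25 45.2 50.7 56.4 49.3 0.1431
-5 25 45.1 50.6 56.2 49.1 0.144
10 27 45.0 50.5 57.1 48.8 0.144
25 29 44.9 51.4 56.9 49.3 0.144
40 24 44.8 50.3 56.8 49.4 0.1413
55 10 42.6 47.5 51.2 49.3 0.132
```

Request:
play_rows --xyz '[[0, 1.5, 10], [0, 1.5, 22], [0, 1.5, 35], [0, 1.5, 46], [0, 1.5, 52], [0, 1.5, 54], [0, 1.5, 54], [0, 1.5, 54], [0, 1.5, 54], [0, 1.5, 54]]' --rot '[[0, 0, 0], [0, 0, 0], [0, 0, 0], [0, 0, 0], [0, 0, 0], [0, 0, 0], [0, 0, 0], [0, 0, 0], [0, 0, 0], [0, 0, 0]]' --grip '[1, 1, 1, 1, 1, 1, 0.7, 0.5, 0.4, 0.3]'

```text
time_s: 11.55
eef_pos: [0.5558, 0.0991, 0.1385]
eef_rot: [0.0, 0.744, 0.668, 0.0]
wrist_force: [0.8, 0.7, -0.1]
opening: 0.303
grasp_force: 0.0
```

```bash
python3 - <<'E'
import g
g.delta((50,0,137))
E
```

```text
t 11.55 chest xyz [51.2 -0.5] 138.5 F [ 0.79  0.74 -0.08] open 0.303 gf 0.0
rot [ 0. -0. -0.]
(50, 0, 137) [ 0.5 -1.2  1.5]
```

Request:
play_rows --xyz '[[0, -0.7, 0], [0, -0.7, 0], [0, -0.7, 0], [0, -0.7, 0], [0, -0.7, 0], [0, -0.7, 0], [0, -0.7, 0], [0, -0.7, 0], [0, -0.7, 0], [0, -0.7, 0]]' --rot '[[0, 0, 0], [0, 0, 0], [0, 0, 0], [0, 0, 0], [0, 0, 0], [0, 0, 0], [0, 0, 0], [0, 0, 0], [0, 0, 0], [0, 0, 0]]' --grip '[0.25, 0.2, 0.17, 0.14, 0.1, 0, 0, 0, 0, 0]'

```text
time_s: 12.8
eef_pos: [0.5563, 0.0991, 0.1388]
eef_rot: [0.001, 0.744, 0.668, 0.001]
wrist_force: [5.0, -0.1, -2.0]
opening: 0.119
grasp_force: 58.4
```

```bash
python3 - <<'E'
import g
g.delta((50,0,137))
E
```

```text
t 12.8 chest xyz [51.8 -0.5] 138.8 F [ 5.02 -0.07 -1.99] open 0.119 gf 58.4
rot [ 0.003 -0.    -0.   ]
(50, 0, 137) [ 0.5 -1.8  1.8]
```

Request:
play_rows --xyz '[[0, 0.6, 0], [0, 1.2, 0], [0, 1.4, -0.6], [0, 1.6, -1.2], [0, 1.8, -1.8], [0, 2, -2.4], [0, 2.2, -3], [0, 2.4, -3.6], [0, 2.5, -4], [0, 2.5, -4]]' --rot '[[0, 0, 0], [0, 0, 0], [0, 0, 0], [0, 0, 0], [0, 0, 0], [0, 0, 0], [0, 0, 0], [0, 0, 0], [0, 0, 0], [0, 0, 0]]' --grip '[0, 0, 0, 0, 0, 0, 0, 0, 0, 0]'

```text
time_s: 14.05
eef_pos: [0.5573, 0.0989, 0.1421]
eef_rot: [-0.0, 0.744, 0.668, -0.0]
wrist_force: [4.2, 0.1, -4.8]
opening: 0.112
grasp_force: 58.4
```

```bash
python3 - <<'E'
import g
g.delta((50,0,137))
E
```

```text
t 14.05 chest xyz [52.7 -0.5] 142.1 F [ 4.2   0.14 -4.77] open 0.112 gf 58.4
rot [-0.  0. -0.]
(50, 0, 137) [ 0.5 -2.7  5.1]
```

Request:
play_rows --xyz '[[0, 0.5, -0.5], [0, 1, -1], [0, 1.2, -1.5], [0, 1.5, -2], [0, 1.7, -2.4], [0, 1.9, -2.8], [0, 2, -3], [0, 2, -3], [0, 2, -3], [0, 2, -3]]' --rot '[[0, 0, 0], [0, 0, 0], [0, 0, 0], [0, 0, 0], [0, 0, 0], [0, 0, 0], [0, 0, 0], [0, 0, 0], [0, 0, 0], [0, 0, 0]]' --grip '[0, 0, 0, 0, 0, 0, 0, 0, 0, 0]'

```text
time_s: 15.3
eef_pos: [0.558, 0.0989, 0.1445]
eef_rot: [-0.001, 0.744, 0.668, -0.001]
wrist_force: [-5.2, 0.0, -9.5]
opening: 0.113
grasp_force: 58.3
```

```bash
python3 - <<'E'
import g
g.delta((50,0,137))
E
```

```text
t 15.3 chest xyz [53.5 -0.5] 144.5 F [-5.17  0.   -9.48] open 0.113 gf 58.3
rot [-0.003  0.    -0.   ]
(50, 0, 137) [ 0.5 -3.5  7.5]
```

Request:
play_rows --xyz '[[0, -0.4, -0.4], [0, -0.8, -0.8], [0, -0.8, -1.1], [0, -0.8, -1.1], [0, -0.8, -1.1], [0, -0.8, -1.1], [0, -0.8, -1.1], [0, -0.8, -1.1], [0, -0.8, -1.1], [0, -0.8, -1.1]]' --rot '[[0, 0, 0], [0, 0, 0], [0, 0, 0], [0, 0, 0], [0, 0, 0], [0, 0, 0], [0, 0, 0], [0, 0, 0], [0, 0, 0], [0, 0, 0]]' --grip '[0, 0, 0, 0, 0, 0, 0, 0, 0, 0]'

```text
time_s: 16.55
eef_pos: [0.5585, 0.0988, 0.1463]
eef_rot: [-0.0, 0.744, 0.668, -0.0]
wrist_force: [-1.1, 0.5, -16.2]
opening: 0.115
grasp_force: 58.2
```

```bash
python3 - <<'E'
import g
g.delta((50,0,137))
E
```

```text
t 16.55 chest xyz [54.  -0.5] 146.3 F [ -1.12   0.46 -16.17] open 0.115 gf 58.2
rot [-0.  0. -0.]
(50, 0, 137) [ 0.5 -4.   9.3]
```

Request:
play_rows --xyz '[[0, -0.3, 0.6], [0, -0.3, 1.2], [0, -0.3, 1.2], [0, -0.3, 1.2], [0, -0.3, 1.2], [0, -0.3, 1.2], [0, -0.3, 1.2], [0, -0.3, 1.2], [0, -0.3, 1.2], [0, -0.3, 1.2]]' --rot '[[0, 0, 0], [0, 0, 0], [0, 0, 0], [0, 0, 0], [0, 0, 0], [0, 0, 0], [0, 0, 0], [0, 0, 0], [0, 0, 0], [0, 0, 0]]' --grip '[0, 0, 0, 0, 0, 0, 0, 0, 0, 0]'

```text
time_s: 17.8
eef_pos: [0.5583, 0.0989, 0.1454]
eef_rot: [0.0, 0.744, 0.668, -0.0]
wrist_force: [-4.6, -0.8, -9.3]
opening: 0.116
grasp_force: 59.0
```

```bash
python3 - <<'E'
import g
g.delta((50,0,137))
E
```

```text
t 17.8 chest xyz [53.7 -0.5] 145.4 F [-4.55 -0.84 -9.31] open 0.116 gf 59.0
rot [-0.  0. -0.]
(50, 0, 137) [ 0.5 -3.7  8.4]
```

Request:
play_rows --xyz '[[0, -0.4, -0.3], [0, -0.8, -0.5], [0, -0.8, -0.5], [0, -0.8, -0.5], [0, -0.8, -0.5], [0, -0.8, -0.5], [0, -0.8, -0.5], [0, -0.8, -0.5], [0, -0.8, -0.5], [0, -0.8, -0.5]]' --rot '[[0, 0, 0], [0, 0, 0], [0, 0, 0], [0, 0, 0], [0, 0, 0], [0, 0, 0], [0, 0, 0], [0, 0, 0], [0, 0, 0], [0, 0, 0]]' --grip '[0, 0, 0, 0, 0, 0, 0, 0, 0, 0]'

```text
time_s: 19.05
eef_pos: [0.5583, 0.0988, 0.1459]
eef_rot: [0.001, 0.744, 0.668, 0.001]
wrist_force: [4.9, -0.8, -16.9]
opening: 0.113
grasp_force: 58.2
```

```bash
python3 - <<'E'
import g
g.delta((50,0,137))
E
```

```text
t 19.05 chest xyz [53.8 -0.5] 145.9 F [  4.91  -0.75 -16.95] open 0.113 gf 58.2
rot [ 0.002 -0.    -0.   ]
(50, 0, 137) [ 0.5 -3.8  8.9]
```

Request:
play_rows --xyz '[[0, 0.4, 0.3], [0, 0.4, 0.4], [0, 0.4, 0.4], [0, 0.4, 0.4], [0, 0.4, 0.4], [0, 0.4, 0.4], [0, 0.4, 0.4], [0, 0.4, 0.4], [0, 0.4, 0.4], [0, 0.4, 0.4]]' --rot '[[0, 0, 0], [0, 0, 0], [0, 0, 0], [0, 0, 0], [0, 0, 0], [0, 0, 0], [0, 0, 0], [0, 0, 0], [0, 0, 0], [0, 0, 0]]' --grip '[0, 0, 0, 0, 0, 0, 0, 0, 0, 0]'

```text
time_s: 20.3
eef_pos: [0.5582, 0.0989, 0.1454]
eef_rot: [0.0, 0.744, 0.668, 0.0]
wrist_force: [5.6, -0.1, -11.0]
opening: 0.112
grasp_force: 58.8
```

```bash
python3 - <<'E'
import g
g.delta((50,0,137))
E
```

```text
t 20.3 chest xyz [53.7 -0.5] 145.4 F [  5.6   -0.13 -11.05] open 0.112 gf 58.8
rot [ 0.001 -0.    -0.   ]
(50, 0, 137) [ 0.5 -3.7  8.4]
```

Request:
play_rows --xyz '[[0, 0.3, -0.2], [0, 0.5, -0.2], [0, 0.5, -0.2], [0, 0.5, -0.2], [0, 0.5, -0.2], [0, 0.5, -0.2], [0, 0.5, -0.2], [0, 0.5, -0.2], [0, 0.5, -0.2], [0, 0.5, -0.2]]' --rot '[[0, 0, 0], [0, 0, 0], [0, 0, 0], [0, 0, 0], [0, 0, 0], [0, 0, 0], [0, 0, 0], [0, 0, 0], [0, 0, 0], [0, 0, 0]]' --grip '[0, 0, 0, 0, 0, 0, 0, 0, 0, 0]'

```text
time_s: 21.55
eef_pos: [0.5582, 0.0989, 0.1454]
eef_rot: [-0.0, 0.744, 0.668, -0.0]
wrist_force: [1.9, -1.9, -11.1]
opening: 0.115
grasp_force: 58.9
```

```bash
python3 - <<'E'
import g
g.delta((50,0,137))
E
```

```text
t 21.55 chest xyz [53.7 -0.5] 145.4 F [  1.86  -1.92 -11.1 ] open 0.115 gf 58.9
rot [-0.  0. -0.]
(50, 0, 137) [ 0.5 -3.7  8.4]
```

Request:
play_rows --xyz '[[0, 0.2, -0.2], [0, 0.2, -0.2], [0, 0.2, -0.2], [0, 0.2, -0.2], [0, 0.2, -0.2], [0, 0.2, -0.2], [0, 0.2, -0.2], [0, 0.2, -0.2], [0, 0.2, -0.2], [0, 0.2, -0.2]]' --rot '[[0, 0, 0], [0, 0, 0], [0, 0, 0], [0, 0, 0], [0, 0, 0], [0, 0, 0], [0, 0, 0], [0, 0, 0], [0, 0, 0], [0, 0, 0]]' --grip '[0, 0, 0, 0, 0, 0, 0, 0, 0, 0]'

```text
time_s: 22.8
eef_pos: [0.5583, 0.0989, 0.1455]
eef_rot: [-0.0, 0.744, 0.668, -0.0]
wrist_force: [-1.1, -1.3, -14.3]
opening: 0.115
grasp_force: 58.7
```

```bash
python3 - <<'E'
import g
g.delta((52,0,138.5))
E
```

```text
t 22.8 chest xyz [53.7 -0.5] 145.5 F [ -1.13  -1.33 -14.29] open 0.115 gf 58.7
rot [-0.001  0.    -0.   ]
(52, 0, 138.5) [ 0.5 -1.7  7. ]
```

Request:
play_rows --xyz '[[0, -0.2, 1], [0, -0.5, 2], [0, -0.7, 3], [0, -1, 4], [0, -1.2, 5], [0, -1.5, 6], [0, -1.7, 7], [0, -1.9, 8], [0, -1.9, 8.5], [0, -1.9, 8.5]]' --rot '[[0, 0, 0], [0, 0, 0], [0, 0, 0], [0, 0, 0], [0, 0, 0], [0, 0, 0], [0, 0, 0], [0, 0, 0], [0, 0, 0], [0, 0, 0]]' --grip '[0, 0, 0, 0, 0, 0, 0, 0, 0, 0]'

```text
time_s: 24.05
eef_pos: [0.5566, 0.0991, 0.1392]
eef_rot: [0.0, 0.744, 0.668, -0.0]
wrist_force: [-11.0, -0.7, 2.7]
opening: 0.115
grasp_force: 60.5
```

```bash
python3 - <<'E'
import g
g.delta((52,0,138.5))
E
```

```text
t 24.05 chest xyz [52.1 -0.4] 139.2 F [-10.99  -0.75   2.67] open 0.115 gf 60.5
rot [-0.  0.  0.]
(52, 0, 138.5) [ 0.4 -0.1  0.7]
```

Request:
play_rows --xyz '[[0, -0.5, 0.4], [0, -1, 0.8], [0, -1, 1], [0, -1, 1], [0, -1, 1], [0, -1, 1], [0, -1, 1], [0, -1, 1], [0, -1, 1], [0, -1, 1]]' --rot '[[0, 0, 0], [0, 0, 0], [0, 0, 0], [0, 0, 0], [0, 0, 0], [0, 0, 0], [0, 0, 0], [0, 0, 0], [0, 0, 0], [0, 0, 0]]' --grip '[0, 0, 0, 0, 0, 0, 0, 0, 0, 0]'

```text
time_s: 25.3
eef_pos: [0.5565, 0.0991, 0.1387]
eef_rot: [0.001, 0.744, 0.668, 0.001]
wrist_force: [-10.0, -1.6, 3.9]
opening: 0.111
grasp_force: 60.6
```

```bash
python3 - <<'E'
import g
g.delta((52,0,138.5))
E
```

```text
t 25.3 chest xyz [51.9 -0.5] 138.7 F [-9.97 -1.57  3.89] open 0.111 gf 60.6
rot [0.002 0.    0.   ]
(52, 0, 138.5) [0.5 0.1 0.2]
```

Request:
play_rows --xyz '[[0, -0.3, 0.5], [0, -0.6, 1], [0, -0.6, 1], [0, -0.6, 1], [0, -0.6, 1], [0, -0.6, 1], [0, -0.6, 1], [0, -0.6, 1], [0, -0.6, 1], [0, -0.6, 1]]' --rot '[[0, 0, 0], [0, 0, 0], [0, 0, 0], [0, 0, 0], [0, 0, 0], [0, 0, 0], [0, 0, 0], [0, 0, 0], [0, 0, 0], [0, 0, 0]]' --grip '[0, 0, 0, 0, 0, 0, 0, 0, 0, 0]'

```text
time_s: 26.55
eef_pos: [0.5564, 0.0991, 0.1384]
eef_rot: [0.001, 0.744, 0.668, 0.001]
wrist_force: [-9.6, -1.5, 8.2]
opening: 0.11
grasp_force: 60.9
```

```bash
python3 - <<'E'
import g
g.delta((52,0,138.5))
E
```

```text
t 26.55 chest xyz [51.8 -0.5] 138.4 F [-9.59 -1.46  8.17] open 0.11 gf 60.9
rot [0.003 0.    0.   ]
(52, 0, 138.5) [ 0.5  0.2 -0.1]
```

Request:
play_rows --xyz '[[0, 0, 0], [0, 0, 0], [0, 0, 0], [0, 0, 0], [0, 0, -5], [0, 0, -20], [0, 0, -40], [0, 0, -55], [0, -15, -55], [0, -30, -55]]' --rot '[[0, 0, 0], [0, 0, 0], [0, 0, 0], [0, 0, 0], [0, 0, 0], [0, 0, 0], [0, 0, 0], [0, 0, 0], [0, 0, 0], [0, 0, 0]]' --grip '[0.2, 0.4, 0.7, 0.8, 0.8, 0.8, 0.8, 0.8, 0.4, 0]'

```text
time_s: 27.8
eef_pos: [0.5236, 0.1026, 0.1896]
eef_rot: [-0.0, 0.744, 0.668, -0.0]
wrist_force: [0.3, -0.7, -0.3]
opening: 0.381
grasp_force: 0.0
```

```bash
python3 - <<'E'
import g
g.delta((22,0,125),(22,0,116))
E
```

```text
t 27.8 chest xyz [18.9 -0.5] 189.6 F [ 0.3  -0.7  -0.29] open 0.381 gf 0.0
rot [-0.001  0.    -0.   ]
(22, 0, 125) [ 0.5  3.2 64.6]
(22, 0, 116) [ 0.5  3.2 73.6]
```

Request:
play_rows --xyz '[[0, 2, 0], [0, 2, 15], [0, 2, 35], [0, 2, 55], [0, 2, 65], [0, 2, 70], [0, 2, 72], [0, 2, 73.5], [0, 2, 74], [0, 2, 74]]' --rot '[[0, 0, 0], [0, 0, 0], [0, 0, 0], [0, 0, 0], [0, 0, 0], [0, 0, 0], [0, 0, 0], [0, 0, 0], [0, 0, 0], [0, 0, 0]]' --grip '[0, 0, 0, 0, 0, 0, 0, 0, 0, 0]'

```text
time_s: 29.05
eef_pos: [0.5278, 0.1022, 0.117]
eef_rot: [0.0, 0.744, 0.668, 0.001]
wrist_force: [-1.6, -0.6, 3.5]
opening: -0.0
grasp_force: 0.0
```

```bash
python3 - <<'E'
import g
g.delta((22,0,116))
E
```

```text
t 29.05 chest xyz [23.1 -0.4] 117.0 F [-1.61 -0.59  3.47] open -0.0 gf 0.0
rot [ 0.001 -0.    -0.   ]
(22, 0, 116) [ 0.4 -1.1  1. ]
```

Contact is 3.5 N at z 117.0. In the first shut position it was 8 N at 116.6. I'll press a little more, then lift clear and move back to the side.

Request:
play_rows --xyz '[[0, 0, 0.6], [0, 0, 1.2], [0, 0, 1.2], [0, 0, 1.2], [0, 0, 1.2], [0, 0, 1.2], [0, 0, 1.2], [0, 0, 1.2], [0, 0, 1.2], [0, 0, 1.2]]' --rot '[[0, 0, 0], [0, 0, 0], [0, 0, 0], [0, 0, 0], [0, 0, 0], [0, 0, 0], [0, 0, 0], [0, 0, 0], [0, 0, 0], [0, 0, 0]]' --grip '[0, 0, 0, 0, 0, 0, 0, 0, 0, 0]'

```text
time_s: 30.3
eef_pos: [0.5277, 0.1022, 0.1163]
eef_rot: [0.0, 0.744, 0.668, 0.0]
wrist_force: [-4.4, -1.3, 10.3]
opening: 0.002
grasp_force: 1.7
```

Request:
play_rows --xyz '[[0, 0, -5], [0, 0, -25], [0, 0, -60], [0, 0, -100], [-40, 0, -120], [-90, -10, -120], [-140, -20, -120], [-190, -30, -120], [-190, -30, -120], [-190, -30, -120]]' --rot '[[0, 0, 0], [0, 0, 0], [0, 0, 0], [0, 0, 0], [0, 0, 0], [0, 0, 0], [0, 0, 0], [0, 0, 0], [0, 0, 0], [0, 0, 0]]' --grip '[0, 0, 0, 0, 0, 0, 0, 0, 0, 0]'

```text
time_s: 31.55
eef_pos: [0.477, -0.0832, 0.2349]
eef_rot: [-0.0, 0.745, 0.668, 0.0]
wrist_force: [0.3, 0.4, -0.8]
opening: 0.0
grasp_force: 0.0
```

```bash
python3 - <<'E'
from m import *
import g
g.delta()
s=save("side","pics/side4.png");t=save("top","pics/top4.png")
for n,c,b in(("s",s,(295,345,230,295)),("t",t,(196,264,236,268))):
  for ce,st in blobs(c,b): print(n,ce.round(1),st)
cv2.imwrite("pics/f.png",np.hstack([cv2.resize(cv2.cvtColor(c["color"],cv2.COLOR_RGB2BGR)[y:y+250,x:x+200],None,fx=2,fy=2) for c,x,y in((s,180,150),(t,110,90))]))
E
```

```text
t 31.55 chest xyz [  -7.5 -190.2] 234.9 F [ 0.28  0.39 -0.81] open 0.0 gf 0.0
rot [-0.    -0.001 -0.001]
s [328.6 242.4] [321 236  16  14 141]
s [322.8 255.3] [317 249  13  13 118]
s [316.6 271.2] [311 266  12  12 109]
s [310.7 283. ] [304 279  15   9  84]
t [205.3 249.1] [203 243   6  13  56]
t [221.5 251.4] [217 246  10  11  89]
t [236.9 253.1] [232 248  11  11 104]
t [253.  254.8] [248 248  11  15 100]
```

View pics/f.png

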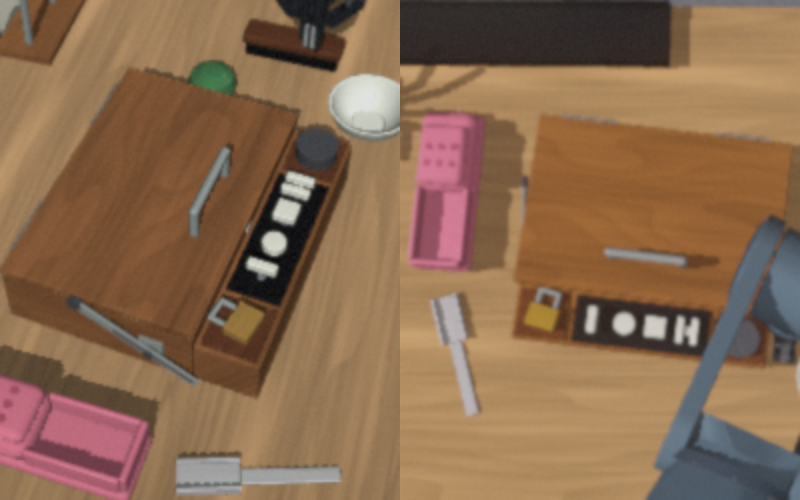

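The lid is shut, only the round key is down (side view 316.6,271.2), the square key is up, the bystanders haven't moved, and the gripper is clear.

```bash
python3 -c "
from bench import ctrl
print(ctrl.hand_in())"
```

```text
the job is handed in; nothing more can be done
None
```

I shut and locked the chest: the lid is down, only the round key is down with the square key up, and the handle is let go. The pull test held between about 9 and 17 N in the readings over roughly 6 s, with about 11 N steady for over a second. In the last pictures nothing else had moved, and I handed the job in at about 32 s.

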